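# Load the bottle warmer and hold its dial pressed to start it

## Robot

A 6-joint arm with a two-finger parallel gripper is mounted at the origin on the work surface. World frame = base frame: x ahead of the robot, y to its left, z up, the work surface at z = 0. Lengths are in m, angles in rad, forces in N, time in s.
With the tool pointing down it reaches from about 0.375 to 0.9 m from the base axis. Payload 3.1 kg.
Tool frame: the origin (TCP) lies between the finger pads; the fingertips stand manip.finger_overhang ahead of it and the grasp point (between the pads) lies 5 mm behind it (manip.finger_overhang is the distance from the TCP to the fingertips, in m); z points along the fingers, y is the line along which they close (so a half turn about z gives the same grasp; the last joint's range is limited). The gripper opens to 85 mm and grips with 20 to 120 N. Pads are 22 mm wide; open, the fingers measure 114 mm over their backs; the gripper's body (76 mm by 85 mm) begins 54 mm behind the grasp point. The pads swing forward as they close: fully open they stand 13 mm farther back than shut.
Start: joints at [-1.46, 0.527, 1.433, -0, 1.181, -0.178], TCP at [0.179, -0.599, 0.245] pointing down, gripper open.
Joint ranges: [-3.08, 3.08], [-0.75, 2.2], [0.22, 2.44], [-1.43, 4.57], [0, 2.65], [-2.85, 2.85]. Speed limits (rad/s): [2.79, 2.79, 3.14, 3.14, 3.14, 3.14].

## Interface

Orientations are given as a unit quaternion [x, y, z, w].
In Python, from station import manip gives the robot as it stands.
- The arm moves only by the tool drive_tool, never from a script. Its argument "plan" is a list of rows, each a list of 7 numbers: the shift along the tool's x, y, z in m, then the turn, a rotation vector about the tool's x, y, z in degrees, then the opening, from -1 (shut) to 1 (fully open). In form: [[x, y, z, wx, wy, wz, gripper], ...]. A call has 1 to 10 rows; each row shifts and turns the commanded pose from where the row before left it, along the tool's axes as they then stand; what a row does not reach is not made up. A row lasts 1/10 s, in which the tool goes at most 50 mm and 8.59 degrees, less where a joint would pass 70% of its speed; a pose out of reach is approached as far as the arm can. A call is refused whole if a number of a shift passes 0.05 or a number of a turn 8.59, either way. A call with a gripper value outside its range is refused whole. The fingers move at their own pace and stop on an object; "newtons" is the grip in N (left out, the last holds). Time passes only in rows, so rows that do not move let the fingers close. It gives the time, the measured TCP pose, the force, the opening and the grip force at its end, in the units of the state.
- manip.sense(): the state, without advancing time (a new reading comes with each control period).
- manip.snapshot(name): name is "side" or "top"; returns a dict with "image" (480x640x3 uint8, red, green, blue), "z_map" (480x640 float32, m along the optical axis (not along the pixel's ray), 0 where there is no reading), "fov_y" (degrees; the focal length in pixels is half the picture's height over the tangent of half this angle, whatever the lens; pixels are square), "cx", "cy" (the principal point, pixels), "k1" (the pictures are not rectified: a ray, as slopes to the right and down, at radius r is drawn at 1 + k1 r^2 times it, then the intrinsics apply), "extrinsics" (4x4, takes a point from camera to world coordinates). Camera axes: x right, y up, looking along -z (the intrinsics and any distortion apply to the point x, -y, -z); pixel columns grow to the right and rows downward; lengths in m; the calibration is good to about 2 mm. A picture is of the moment at which its call begins.
- manip.sign_off(): hands the job in; it is judged then, once.
The state is a dict: "t": time; "q": joint angles; "qd": joint speeds; "tau": joint torques, N m; "tcp_pos": TCP position; "tool_rot": TCP orientation; "force": force on the tool from outside, world axes, zero at the start; "ft_torque": the same for the moment, N m; "finger_gap": opening from 0.0 (shut) to 1.0 (fully open); "gripper_force": force on a finger pad.
Only numpy, scipy, OpenCV 4.12 (cv2) and the standard library are available. Lean on these libraries where they do the work, as an engineer would, in place of code of your own. Each camera call takes 0.05 s, during which the arm holds its last target. There are 200 camera calls.

## Task

Slide the tray, with the steel cup standing in it, all the way into the slot of the grey bottle warmer. Then refit the loose dial: turn it so that the flat in its bore matches the flat of the D-shaped spindle on top of the warmer, push it fully onto the spindle, press the spindle down as far as it goes and finish still gripping the dial and keeping it pressed. Keep the cup upright, and leave the other things on the shelf where they stand.

Things in the scene. Friction and masses are not known exactly. Their poses are not given: they have to be found in the camera images.
- warmer: Grey bottle warmer, fixed. Origin: on the shelf where the tray's origin comes when home; x points into the slot, z up. Two rails 18 mm high (x -45 to +66 mm) leave a 116 mm channel without floor; lips 14-18 mm up reach 8 mm inward, so the tray only slides in along x. Behind it the console: x 66 (stop for the tray) to 166 mm, 140 mm wide, 65 mm high.
- slot_mouth (a point): Middle of the slot's entrance, on the shelf, at warmer x = -66 mm; axes as the warmer. Here the flared guides stand about 130 mm apart, narrowing to the 116 mm channel 21 mm further in.
- tray: Aluminium tray: plate 130 (x) by 110 (y) by 10 mm thick, 0.2-0.3 kg, with a round recess 70 mm wide, 5 mm deep, at x = +5 mm, where the cup stands. Origin: centre of the plate's underside, z up. The edge at x = +65 mm enters the slot first; when home its x is parallel to the warmer's x, and the lug end and 20 mm of plate stay outside the rails.
- tray_lug (a point): Centre of the top of the tray's upright lug, its handle: 16 mm (x) by 20 mm (y), top 50 mm above the tray's underside, centred at tray x = -73 mm. Axes as the tray.
- cup: Stainless steel cup, open at the top, 68 mm wide at the rim, 64 mm at the foot, 65 mm high, standing in the tray's recess. Origin: centre of its underside.
- dial: Loose round grey dial, 46 mm tall, 50 g, standing bore down. Origin: centre of underside, z up. Hub 44 mm across, 24 mm high, with a blind D bore 18 mm deep (20.6 mm across, flat 5.3 mm from the axis on the +x side). On it a grip bar 42 mm (x) by 14 mm (y), 24 to 46 mm high. A small pointer nose on the hub's rim at +x (31 mm from the axis) marks the flat's side.
- spindle_top (a point): Centre of the top of the upright steel D spindle (at warmer x = 120 mm): 18 mm across, flat 4 mm from the axis on its +x side, 30 mm proud of the console, top 3 mm tapered. x points out of the flat, z up. The dial fits when its x points the same way (play 1.3 mm, 0.15 rad); fully on, the dial's origin is 18 mm below this point. A steel tick at its foot also points along +x. Its angle is stiff.
- spindle (a joint): How far the spindle is pressed down, in m: 0 free, 0.008 fully down. A spring of 1000 N/m pushes it up (8 N at full travel).
- jar: Bystander: small round glass jar with a steel twist cap, 50 mm wide, 58 mm high. Origin: centre of the underside.
- teat_cover: Bystander: lime silicone teat cover, a small dome 48 mm wide at the foot, 45 mm high. Origin: centre of the underside.
- dispenser: Bystander: frosted plastic push dispenser bottle with a white pump head, 64 mm wide, 181 mm high. Origin: centre of the underside.
- nursing_bottle: Bystander: clear nursing bottle with a white collar and teat, 56 mm wide, 149 mm high. Origin: centre of the underside.
- bowl: Bystander: white ceramic bowl, 100 mm wide, 40 mm high. Origin: centre of the underside.
- spoon: Bystander: white feeding spoon, 150 mm long, lying along its x.
Things that resemble listed ones, but are neither listed nor needed, are in the scene too. Leave any purple look-alike of the tray alone.

How it is judged:
On the way, in this order (a step that is already met when the one before it is completed fails the run):
1. the tray is fully in the warmer's slot with the cup standing in it (x of tray in the frame of warmer between -0.006 and 0.006 m and y of tray in the frame of warmer between -0.006 and 0.006 m and height (world z) of tray below 0.004 m and angle between the x axis of tray and the x axis of warmer, either way round below 0.1 rad and horizontal distance between cup and tray below 0.016 m and angle between cup's own z axis and vertical below 0.15 rad and z of cup in the frame of tray below 0.01 m), for 0.2 s.
2. the dial is fully on the D spindle, flat to flat (horizontal distance between dial and spindle_top below 0.004 m and z of dial in the frame of spindle_top below -0.015 m and angle between the x axis of dial and the x axis of spindle_top, either way round below 0.25 rad and angle between dial's own z axis and vertical below 0.12 rad), for 0.2 s.
At the end, for the whole second after the job is handed in: Tray home in the slot (within 6 mm, 0.1 rad), cup upright in its recess; dial upright on the spindle, within 4 mm of its axis, at least 15 of 18 mm deep, flat to flat; spindle held down at least 6 of its 8 mm by the fingers gripping the dial (all of step 1 and all of step 2 and value of joint spindle above 0.006 m and contact force between the fingers and dial above 2 N and linear speed of cup below 0.02 m/s); the arm keeps its last pose, push and grip.
It fails at once if the cup tips by more than 0.5 rad (angle between cup's own z axis and vertical above 0.5 rad).
It fails at once if a bystander is moved more than 30 mm or tipped over (distance of any of jar, teat_cover, dispenser, nursing_bottle, bowl, spoon from where it was at the start of the episode above 0.03 m or angle between any of jar, teat_cover, dispenser, nursing_bottle, bowl's own z axis and vertical above 0.5 rad).
It also fails if it takes over 61 s, if anything falls off the work surface, if the arm or the gripper's body presses on something with over 40 N, if the wrist force passes 120 N, or if a joint passes its speed limit or range.

## Working session

There is one attempt and no reset: what is moved stays moved. The work goes in short steps, Python scripts to look and compute and a tool call to move; the robot and the scene stay as the last step left them, time stands still between calls to the robot, and variables do not carry over. Pictures are saved under pics/ and viewed, at most 10 in all, crops included, and the job is handed in when it is done.

Besides the shell and the picture viewer there is one more tool, called after "Request:" as name(argument=value, ...) on one line, values as JSON. drive_tool: Moves the arm, as the interface text tells. Its arguments: {"type":"object","properties":{"plan":{"type":"array"},"newtons":{"type":"number"}},"required":["plan"]}

```bash
mkdir -p pics; cat > h.py <<'E'
import numpy as np, cv2, pickle
from station import manip
from scipy.spatial.transform import Rotation as R
def snap(n,f):
    s=manip.snapshot(n); pickle.dump(s,open(f'pics/{f}.pkl','wb')); cv2.imwrite(f'pics/{f}.png',s['image'][:,:,::-1]); return s
def load(f): return pickle.load(open(f'pics/{f}.pkl','rb'))
def ray(s,u,v):
    f=240/np.tan(np.radians(s['fov_y'])/2)
    K=np.array([[f,0,s['cx']],[0,f,s['cy']],[0,0,1]])
    p=cv2.undistortPoints(np.array([[[u,v]]],float),K,np.array([s['k1'],0,0,0.]))[0,0]
    return np.array([p[0],-p[1],-1.])
def w(s,u,v,z=None):
    """world point at pixel; on plane z if given, else from depth"""
    E=np.array(s['extrinsics']); d=E[:3,:3]@ray(s,u,v); o=E[:3,3]
    k=(z-o[2])/d[2] if z is not None else s['z_map'][int(round(v)),int(round(u))]
    return o+k*d
E
python3 - <<'E'
from h import *
for n in('top','side'):
    s=snap(n,n+'0'); print(n,s['fov_y'],s['cx'],s['cy'],s['k1'],np.round(s['extrinsics'],3))
print(manip.finger_overhang, manip.sense())
E
```

```text
top 53.19077259953209 315.40347918239723 242.11201701317725 -0.008565726508810571 [[ 0.029  0.992 -0.125  0.356]
 [-0.999  0.033  0.025  0.031]
 [ 0.029  0.124  0.992  1.271]
 [ 0.     0.     0.     1.   ]]
side 44.22707327639122 313.20111033469556 234.35263297428145 -0.0035977872474946106 [[ 0.971  0.179 -0.156  0.29 ]
 [-0.237  0.707 -0.666 -1.008]
 [-0.009  0.684  0.729  1.191]
 [ 0.     0.     0.     1.   ]]
0.014 {'t': 0.1, 'q': array([-1.45950546e+00,  5.28401069e-01,  1.43377203e+00,  1.24575089e-05,
        1.18140377e+00, -1.78481154e-01]), 'qd': array([-7.17359760e-04, -2.82885944e-03, -2.72672437e-03,  1.19628635e-03,
       -5.43279035e-04,  9.39939498e-05]), 'tau': array([ 6.43901676e-04, -4.43303919e+01, -1.78586537e+01, -2.75717193e-04,
        3.86300831e-03, -8.01145092e-06]), 'tcp_pos': array([ 0.17855679, -0.59830851,  0.24441501]), 'tool_rot': array([ 9.89522226e-01,  1.44377217e-01,  3.90806247e-05, -9.91355070e-04]), 'force': array([-1.15568136,  1.03606625, -0.83880855]), 'ft_torque': array([ 0.0207757 ,  0.02168758, -0.05101515]), 'gripper_force': 0.0, 'finger_gap': 0.9993663640990282}
```

View pics/top0.png

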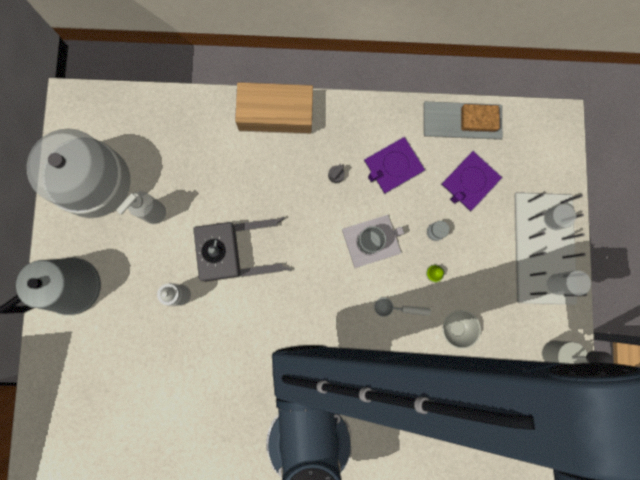

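View pics/side0.png

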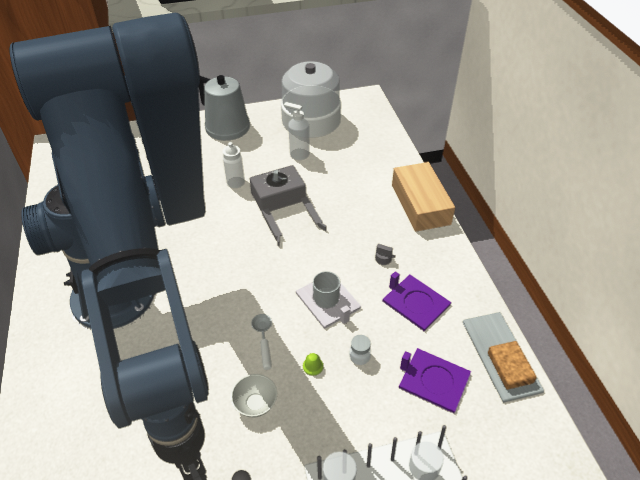

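Top view: the warmer console is at (217,251) with rails towards (290,245). The tray with cup is at (372,240) with its lug at (400,222), the dial at (337,174), and the purple decoys sit further back. The side view agrees: warmer (278,188), tray (328,298), dial (384,254).

```bash
python3 - <<'E'
from h import *
a=load('top0')['image'];b=load('side0')['image']
def c(i,x,y,ww,hh,k): return cv2.resize(i[y:y+hh,x:x+ww],None,fx=k,fy=k,interpolation=cv2.INTER_CUBIC)
# 6x crops: top warmer (190..295,212..284), top tray(335..415,205..275), dial top, dial side
A=np.zeros((600,800,3),np.uint8)
def put(im,x,y): A[y:y+im.shape[0],x:x+im.shape[1]]=im
put(c(a,190,210,100,75,4),0,0)      #400x300
put(c(a,335,205,80,70,5)[:300],400,0) #400x300 (60 rows)
put(c(a,322,160,30,30,10),0,300)
put(c(b,370,240,30,30,10),300,300)
put(c(b,262,163,40,60,5)[:300],600,300)
cv2.imwrite('pics/c1.png',A[:,:,::-1])
E
```

```text
(no output)
```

View pics/c1.png

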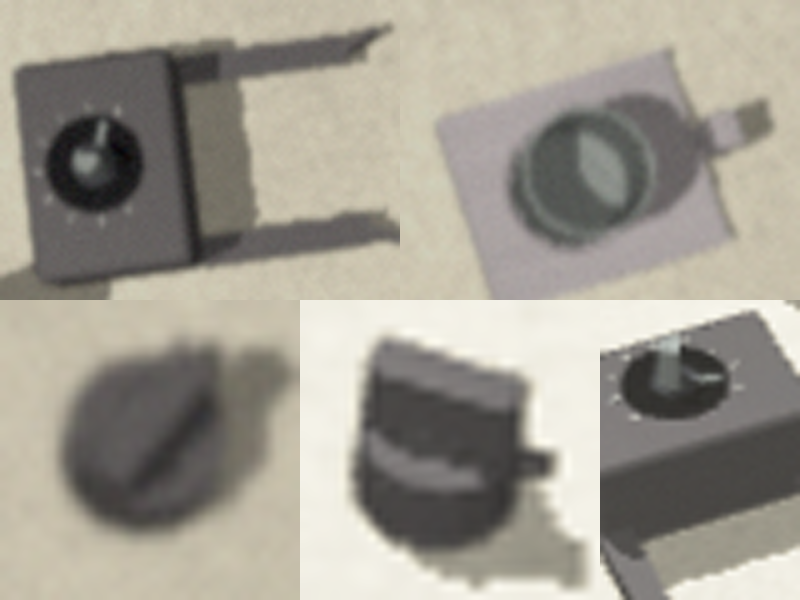

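The crops show the console corners, the tray's plate and lug, the spindle tick pointing up and slightly right (top crop, from (95,160) to (103,122)), and the dial's nose at top pixel ~(342,165) and side pixel ~(394,256). Now I'll fit these from depth and pixels.

```bash
cat >> h.py <<'E'
def cloud(s):
    f=240/np.tan(np.radians(s['fov_y'])/2); K=np.array([[f,0,s['cx']],[0,f,s['cy']],[0,0,1]])
    v,u=np.mgrid[:480,:640]; p=cv2.undistortPoints(np.stack([u,v],-1).reshape(-1,1,2).astype(float),K,np.array([s['k1'],0,0,0.])).reshape(480,640,2)
    E=np.array(s['extrinsics']); z=s['z_map'][...,None]
    P=np.concatenate([p[...,:1]*z,-p[...,1:]*z,-z],-1)@E[:3,:3].T+E[:3,3]; P[s['z_map']==0]=np.nan; return P
def rect(P,c,r,z0,z1):
    m=(np.hypot(P[...,0]-c[0],P[...,1]-c[1])<r)&(P[...,2]>z0)&(P[...,2]<z1); q=P[m]
    return q, cv2.minAreaRect((q[:,:2]*1000).astype(np.float32)) if len(q)>4 else None
E
python3 - <<'E'
from h import *
T=load('top0');S=load('side0')
W=lambda cx,cy,k,ox,oy,z:w(T,ox+(cx+.5)/k-.5,oy+(cy+.5)/k-.5,z)
n=lambda a:np.round(np.array(a)*1000,1)
con=[W(x,y,4,190,210,.065) for x,y in((15,68),(168,50),(195,265),(42,283))]; print('console',n(con),n(np.mean(con,0)))
print('tick',n(W(103,122,4,190,210,.066)),'spin top',n(W(85,160,4,190,210,.095)))
tr=[W(x,y,5,335,205,.01) for x,y in((37,122),(270,50),(335,237))]; print('tray',n(tr),'centre',n((tr[0]+tr[2])/2))
print('lug',n(W(327,130,5,335,205,.05)))
dn=[w(T,342.2,165,.012),w(S,370+(240.5)/10-.5,240+163.5/10-.5,.012)];print('nose',n(dn))
c=w(T,337,174,.03)
for s,nm in((T,'top'),(S,'side')):
    P=cloud(s)
    for lab,cc,r,a,b in(('dialbar',c,.05,.040,.06),('dialhub',c,.05,.02,.03),('console',np.mean(con,0),.12,.055,.075),('tray',(tr[0]+tr[2])/2,.1,.006,.016),('cuprim',(tr[0]+tr[2])/2,.06,.064,.08),('lug',W(327,130,5,335,205,.05),.025,.044,.058),('spin',np.mean(con,0),.04,.088,.11)):
        q,rc=rect(P,cc,r,a,b); print(nm,lab,len(q),n(q.mean(0)) if len(q) else '',rc)
    for lab,c2,zz in(('jar',(438,231),.04),('teat',(435,273),.03),('spoon',(400,310),.01),('bowl',(462,330),.03),('nbottle',(172,294),.1),('disp',(150,208),.1)):
        if nm=='top':print(lab,n(w(s,*c2,zz)))
E
```

```text
console [[537.  310.3  65. ]
 [551.8 214.6  65. ]
 [416.2 190.8  65. ]
 [402.  285.3  65. ]] [476.7 250.2  65. ]
tick [504.3 252.8  66. ] spin top [476.9 257.2  95. ]
tray [[ 552.2  -70.8   10. ]
 [ 595.6 -195.2   10. ]
 [ 495.8 -231.    10. ]] centre [ 524.  -150.9   10. ]
lug [ 546.9 -218.2   50. ]
nose [[727.2 -67.3  12. ]
 [728.9 -59.3  12. ]]
top dialbar 83 [699.7 -50.8  46.1] ((699.6113891601562, -50.471946716308594), (13.746697425842285, 41.2476806640625), 54.12133026123047)
top dialhub 118 [699.1 -52.1  24.3] ((700.9547119140625, -53.19404602050781), (42.802127838134766, 47.28594970703125), 14.854558944702148)
top console 2155 [476.3 251.3  65. ] ((477.5478820800781, 252.70297241210938), (140.6799774169922, 101.06344604492188), 9.96077823638916)
top tray 1611 [ 521.3 -149.    10.3] ((532.8510131835938, -152.4503173828125), (164.1824951171875, 169.10772705078125), 27.715665817260742)
top cuprim 111 [ 520.2 -145.    69.4] ((518.9935913085938, -143.27236938476562), (65.80326080322266, 66.00018310546875), 25.053058624267578)
top lug 48 [ 546.3 -217.4   49.6] ((546.6875, -217.7134
[... 636 characters left out ...]
4663086)
side console 1183 [478.4 244.2  64.5] ((468.3503112792969, 269.4522705078125), (156.87289428710938, 150.95245361328125), 9.016390800476074)
side tray 1122 [ 521.5 -166.5   10.2] ((522.1844482421875, -156.86697387695312), (183.26808166503906, 168.48236083984375), 2.6850008964538574)
side cuprim 156 [ 523.8 -144.3   68.8] ((523.199462890625, -145.0377197265625), (68.84739685058594, 67.33041381835938), 40.79047393798828)
side lug 54 [ 549.3 -220.8   49.4] ((549.361328125, -220.41424560546875), (21.220783233642578, 17.606239318847656), 22.703046798706055)
side spin 22 [478.1 252.9  93.8] ((478.364990234375, 254.74961853027344), (17.516756057739258, 9.112627983093262), 77.14083099365234)
```

Request:
drive_tool(plan=[[0,0,0,0,0,-8.5,1],[0,0,0,0,0,-8.5,1],[0,0,0,0,0,-8.5,1],[0,0,0,0,0,-8.5,1],[0,0,0,0,0,-8.5,1],[0,0,0,0,0,-8.5,1],[0,0,0,0,0,-8.5,1],[0,0,0,0,0,-8.5,1],[0,0,0,0,0,-8.5,1],[0,0,0,0,0,-8.5,1]])

```text
t: 1.1
tcp_pos: [0.1786, -0.5985, 0.2447]
tool_rot: [0.63, 0.777, 0.0, -0.0]
force: [-0.1, 0.4, -0.1]
finger_gap: 1.001
gripper_force: 0.0
```

```bash
cat >> h.py <<'E'
def go(x,y,z,yaw,note=''):
    """print shift in tool axes and tool-z turn needed to reach pose (mm, deg)"""
    s=manip.sense(); M=R.from_quat(s['tool_rot']); m=M.as_matrix()
    cur=np.degrees(np.arctan2(m[1,0],m[0,0])); d=np.array([x,y,z])/1000-s['tcp_pos']
    Y=np.radians(yaw); N=np.array([[np.cos(Y),np.sin(Y),0],[np.sin(Y),-np.cos(Y),0],[0,0,-1]])
    tilt=M.inv()*R.from_matrix(N)
    print(note,'t',round(s['t'],2),'tcp',np.round(s['tcp_pos']*1000,1),'yaw',round(cur,2),'shift now-axes',np.round(m.T@d*1000,1),'after turn',np.round(N.T@d*1000,1),'rotvec',np.round(tilt.as_rotvec(degrees=True),2),'F',np.round(s['force'],1),'gap',round(s['finger_gap'],3),'gf',round(s['gripper_force'],1),'q6',round(s['q'][5],2))
E
python3 - <<'E'
from h import *
go(548,-219,120,109.2)
S=load('side0');print(w(S,286.6,178.2,.066)*1000)
E
```

```text
t 1.1 tcp [ 178.6 -598.5  244.7] yaw 101.95 shift now-axes [294.6 440.  125.2] after turn [236.9 473.7 124.7] rotvec [ 0.01 -0.08 -7.25] F [-0.1  0.4 -0.1] gap 1.001 gf 0.0 q6 -1.67
[508.54509532 252.60535974  66.        ]
```

Request:
drive_tool(plan=[[0,0,0,0,0,-7.2,1],[0.02,0.04,0,0,0,0,1],[0.024,0.048,0.0,0,0,0,1],[0.024,0.048,0,0,0,0,1],[0.024,0.048,0,0,0,0,1],[0.024,0.048,0,0,0,0,1],[0.024,0.048,0.01,0,0,0,1],[0.024,0.048,0.02,0,0,0,1],[0.024,0.048,0.02,0,0,0,1],[0.024,0.048,0.03,0,0,0,1]])

```text
t: 2.1
tcp_pos: [0.4832, -0.2907, 0.1768]
tool_rot: [0.582, 0.813, -0.0, 0.001]
force: [0.3, 0.2, 0.3]
finger_gap: 1.003
gripper_force: 0.0
```

```bash
python3 - <<'E'
from h import *
go(548,-219,120,109.2)
E
```

```text
t 2.1 tcp [ 483.2 -290.7  176.8] yaw 108.82 shift now-axes [47.1 84.4 56.8] after turn [46.4 84.7 56.8] rotvec [ 0.06  0.1  -0.38] F [0.3 0.2 0.3] gap 1.003 gf 0.0 q6 -1.07
```

Request:
drive_tool(plan=[[0,0,0,0,0,0,1],[0,0,0,0,0,0,1]])

```text
t: 2.3
tcp_pos: [0.4817, -0.2907, 0.1758]
tool_rot: [0.581, 0.814, -0.0, -0.001]
force: [0.3, -0.5, 1.8]
finger_gap: 0.999
gripper_force: 0.0
```

```bash
python3 - <<'E'
from h import *
go(548,-219,100,109.2)
E
```

```text
t 2.3 tcp [ 481.7 -290.7  175.8] yaw 108.97 shift now-axes [46.1 86.2 75.8] after turn [45.9 86.2 75.8] rotvec [-0.09 -0.11 -0.23] F [ 0.3 -0.5  1.8] gap 0.999 gf 0.0 q6 -1.07
```

No lag. I'll finish the approach and take a look.

Request:
drive_tool(plan=[[0.02,0.036,0.02,0,0,0,1],[0.02,0.036,0.036,0,0,0,1],[0.006,0.014,0.02,0,0,0,1],[0,0,0,0,0,0,1],[0,0,0,0,0,0,1]])

```text
t: 2.8
tcp_pos: [0.5454, -0.2249, 0.1044]
tool_rot: [0.582, 0.813, -0.0, 0.0]
force: [-0.7, -0.2, 0.4]
finger_gap: 1.0
gripper_force: 0.0
```

```bash
python3 - <<'E'
from h import *
go(548,-219,32,109.2)
t=snap('top','t1')['image'];s=snap('side','s1')['image']
A=np.hstack([cv2.resize(t[195:275,335:435],None,fx=4,fy=4,interpolation=2),cv2.resize(s[240:320,300:400],None,fx=4,fy=4,interpolation=2)])
cv2.imwrite('pics/c2.png',A[:,:,::-1])
E
```

```text
t 2.8 tcp [ 545.4 -224.9  104.4] yaw 108.75 shift now-axes [ 4.8  4.3 72.4] after turn [ 4.7  4.4 72.4] rotvec [-0.01  0.04 -0.45] F [-0.7 -0.2  0.4] gap 1.0 gf 0.0 q6 -0.91
```

View pics/c2.png

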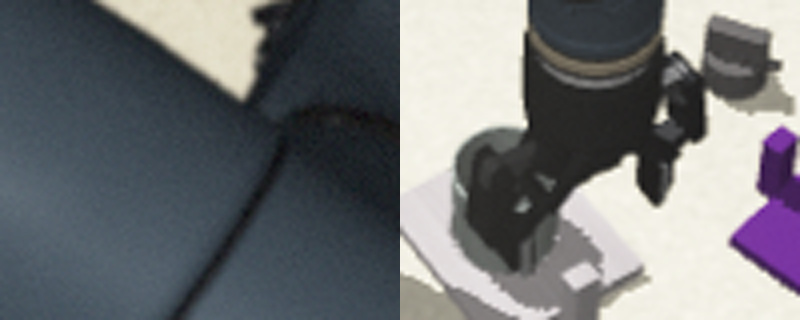

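The side view shows the open fingers straddling the lug line (lug top at crop (583,275)), with the cup clear. I'll go down and grip.

Request:
drive_tool(plan=[[0.005,0.004,0.02,0,0,0,1],[0,0,0.025,0,0,0,1],[0,0,0.017,0,0,0,1],[0,0,0.01,0,0,0,1],[0,0,0,0,0,0,0],[0,0,0,0,0,0,-1],[0,0,0,0,0,0,-1],[0,0,0,0,0,0,-1],[0,0,0,0,0,0,-1],[0,0,0,0,0,0,-1]], newtons=40)

```text
t: 3.9
tcp_pos: [0.5484, -0.2178, 0.0329]
tool_rot: [0.582, 0.813, -0.0, 0.001]
force: [-1.8, -1.1, 5.6]
finger_gap: 0.224
gripper_force: 40.1
```

```bash
python3 - <<'E'
from h import *
go(548,-219,32,109.2)
E
```

```text
t 3.9 tcp [ 548.4 -217.8   32.9] yaw 108.85 shift now-axes [-1.  -0.8  0.9] after turn [-1.  -0.8  0.9] rotvec [ 0.04  0.09 -0.35] F [-1.8 -1.1  5.6] gap 0.224 gf 40.1 q6 -0.9
```

Request:
drive_tool(plan=[[0,0,0,0,0,2,-1],[0.002,0,0,0,0,2.5,-1],[0.004,0,0,0,0,2.5,-1],[0.008,0.001,0,0,0,2,-1],[0.014,0.002,0,0,0,0,-1],[0.018,0.002,0,0,0,0,-1],[0.02,0.002,0,0,0,0,-1],[0.02,0.002,0,0,0,0,-1],[0.018,0.002,0,0,0,0,-1],[0.01,0.001,0,0,0,0,-1]])

```text
t: 4.9
tcp_pos: [0.5408, -0.1031, 0.0329]
tool_rot: [0.643, 0.766, 0.0, 0.002]
force: [-0.2, -4.7, 4.6]
finger_gap: 0.228
gripper_force: 40.1
```

```bash
python3 - <<'E'
from h import *
go(535.6,-73,32.5,99.9)
E
```

```text
t 4.9 tcp [ 540.8 -103.1   32.9] yaw 99.92 shift now-axes [30.6  0.1  0.4] after turn [30.6  0.   0.4] rotvec [0.15 0.17 0.02] F [-0.2 -4.7  4.6] gap 0.228 gf 40.1 q6 -0.56
```

Request:
drive_tool(plan=[[0.01,0,0,0,0,0,-1],[0.014,0,0,0,0,0,-1],[0.008,0,0,0,0,0,-1],[0.002,0,0,0,0,0,-1]])

```text
t: 5.3
tcp_pos: [0.5352, -0.0699, 0.0329]
tool_rot: [0.643, 0.766, 0.0, 0.002]
force: [0.9, -4.6, 5.8]
finger_gap: 0.229
gripper_force: 40.1
```

```bash
python3 - <<'E'
from h import *
t=snap('top','t2')['image'];s=snap('side','s2')['image']
go(535.6,-73,32.5,99.9)
A=np.hstack([cv2.resize(t[190:310,190:390],None,fx=2,fy=2,interpolation=2),cv2.resize(s[150:270,240:340],None,fx=4,fy=4,interpolation=2)[:240*2]]) if 0 else None
B=np.zeros((560,800,3),np.uint8); B[:,:]=cv2.resize(s[150:290,220:420],(800,560),interpolation=2); B[400:,:260]=cv2.resize(t[200:280,190:320],(260,160),interpolation=2)
cv2.imwrite('pics/c3.png',B[:,:,::-1])
E
```

```text
t 5.4 tcp [535.2 -69.8  32.9] yaw 99.88 shift now-axes [-3.2 -0.2  0.4] after turn [-3.2 -0.2  0.4] rotvec [ 0.17  0.12 -0.02] F [ 0.4 -1.3  5.8] gap 0.228 gf 40.3 q6 -0.51
```

View pics/c3.png

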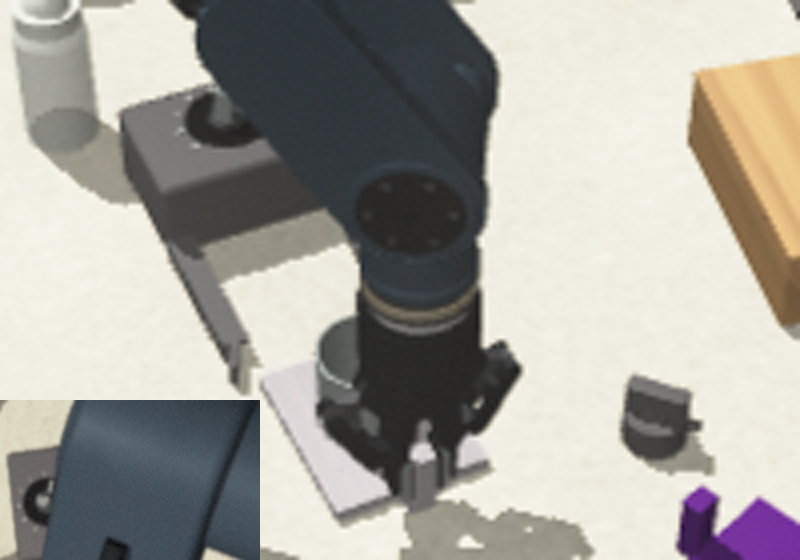

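The tray's front-left corner at (263,383) sits just inside the left guide's end at (243,375), so it is lined up. Next is insertion, watching the force.

Request:
drive_tool(plan=[[0.006,0,0,0,0,0,-1],[0.01,0,0,0,0,0,-1],[0.01,0,0,0,0,0,-1],[0.01,0,0,0,0,0,-1],[0.01,0,0,0,0,0,-1],[0.008,0,0,0,0,0,-1],[0.006,0,0,0,0,0,-1]])

```text
t: 6.1
tcp_pos: [0.5252, -0.0111, 0.0329]
tool_rot: [0.644, 0.765, 0.0, 0.002]
force: [0.5, -5.6, 6.0]
finger_gap: 0.226
gripper_force: 40.3
```

```bash
python3 - <<'E'
from h import *
go(511.6,64.9,32.5,99.9)
E
```

```text
t 6.1 tcp [525.2 -11.1  32.9] yaw 99.89 shift now-axes [77.2 -0.3  0.2] after turn [77.2 -0.3  0.4] rotvec [ 0.19  0.15 -0.01] F [ 0.5 -5.6  6. ] gap 0.226 gf 40.3 q6 -0.4
```

No side force so far. I'll continue in.

Request:
drive_tool(plan=[[0.008,0,0,0,0,0,-1],[0.01,0,0,0,0,0,-1],[0.01,0,0,0,0,0,-1],[0.01,0,0,0,0,0,-1],[0.01,0,0,0,0,0,-1],[0.01,0,0,0,0,0,-1],[0.006,0,0,0,0,0,-1],[0.004,0,0,0,0,0,-1]])

```text
t: 6.9
tcp_pos: [0.5134, 0.0561, 0.0329]
tool_rot: [0.643, 0.765, 0.0, 0.002]
force: [0.8, -7.2, 7.0]
finger_gap: 0.229
gripper_force: 40.3
```

```bash
python3 - <<'E'
from h import *
go(511.6,64.9,32.5,99.9)
E
```

```text
t 6.9 tcp [513.4  56.1  32.9] yaw 99.9 shift now-axes [ 9.  -0.2  0.4] after turn [ 9.  -0.2  0.4] rotvec [ 0.18  0.12 -0.  ] F [ 0.8 -7.2  7. ] gap 0.229 gf 40.3 q6 -0.28
```

Request:
drive_tool(plan=[[0.003,0,0,0,0,0,-1],[0.003,0,0,0,0,0,-1],[0.002,0,0,0,0,0,-1],[0.002,0,0,0,0,0,-1],[0.001,0,0,0,0,0,-1]])

```text
t: 7.4
tcp_pos: [0.5116, 0.0666, 0.0329]
tool_rot: [0.644, 0.765, 0.001, 0.002]
force: [0.7, -6.1, 6.9]
finger_gap: 0.227
gripper_force: 40.3
```

```bash
python3 - <<'E'
from h import *
go(511.6,64.9,32.5,99.9)
E
```

```text
t 7.4 tcp [511.6  66.6  32.9] yaw 99.87 shift now-axes [-1.6 -0.3  0.4] after turn [-1.6 -0.3  0.4] rotvec [ 0.18  0.12 -0.03] F [ 0.7 -6.1  6.9] gap 0.227 gf 40.3 q6 -0.26
```

Request:
drive_tool(plan=[[0.001,0,0,0,0,0,-1],[0.001,0,0,0,0,0,-1]])

```text
t: 7.6
tcp_pos: [0.5115, 0.0669, 0.0329]
tool_rot: [0.643, 0.766, -0.0, 0.003]
force: [1.4, -18.9, 7.2]
finger_gap: 0.228
gripper_force: 40.1
```

Request:
drive_tool(plan=[[0.001,0,0,0,0,0,-1],[0.001,0,0,0,0,0,-1]])

```text
t: 7.8
tcp_pos: [0.5113, 0.0671, 0.033]
tool_rot: [0.643, 0.766, -0.001, 0.003]
force: [0.5, -28.0, 7.7]
finger_gap: 0.231
gripper_force: 40.0
```

Request:
drive_tool(plan=[[-0.003,0,0,0,0,0,-1],[0,0,0,0,0,0,0.1],[0,0,0,0,0,0,0.1],[0,0,0,0,0,0,0.1],[0,0,-0.01,0,0,0,0.1],[0,0,-0.03,0,0,0,0.1],[0,0,-0.05,0,0,0,0.1],[0,0,-0.05,0,0,0,0.1],[0,0,-0.03,0,0,0,0.1]])

```text
t: 8.7
tcp_pos: [0.5109, 0.0688, 0.206]
tool_rot: [0.644, 0.765, 0.002, 0.002]
force: [0.6, 0.5, -0.8]
finger_gap: 0.545
gripper_force: 0.0
```

```bash
python3 - <<'E'
from h import *
go(701.3,-52,120,144)
E
```

```text
t 8.7 tcp [510.9  68.8 206. ] yaw 99.84 shift now-axes [-151.4  166.6   87. ] after turn [-225.    14.2   86. ] rotvec [  0.24   0.17 -44.16] F [ 0.6  0.5 -0.8] gap 0.545 gf 0.0 q6 -0.26
```

Request:
drive_tool(plan=[[0,0,0,0,0,-8.5,0.3],[0,0,0,0,0,-8.5,0.3],[0,0,0,0,0,-8.5,0.3],[0,0,0,0,0,-8.5,0.3],[0,0,0,0,0,-8.5,0.3],[-0.025,0.001,0,0,0,-1.7,0.3],[-0.045,0.003,0.01,0,0,0,0.3],[-0.045,0.003,0.02,0,0,0,0.3],[-0.045,0.003,0.02,0,0,0,0.3],[-0.04,0.003,0.02,0,0,0,0.3]])

```text
t: 9.7
tcp_pos: [0.6806, -0.0401, 0.1319]
tool_rot: [0.309, 0.951, 0.0, 0.001]
force: [0.1, -0.2, 0.2]
finger_gap: 0.651
gripper_force: 0.0
```

```bash
python3 - <<'E'
from h import *
go(701.3,-52,120,144)
t=snap('top','t3');s=snap('side','s3')
for n,S in(('top',t),('side',s)):
    P=cloud(S)
    for lab,c,r,a,b in(('lug',(.511,.067),.03,.044,.056),('cup',(.498,.142),.06,.064,.08),('bar',(.7013,-.052),.04,.040,.052),('spin',(.4785,.255),.03,.088,.11),('console',(.4785,.252),.12,.06,.07)):
        q,rc=rect(P,c,r,a,b); print(n,lab,len(q),np.round(q.mean(0)*1000,1) if len(q) else '',rc)
B=np.zeros((560,800,3),np.uint8); B[:,:400]=cv2.resize(s['image'][150:290,235:335],(400,560),interpolation=2); B[:,400:]=cv2.resize(t['image'][180:320,190:290],(400,560),interpolation=2)
cv2.imwrite('pics/c4.png',B[:,:,::-1])
E
```

```text
t 9.7 tcp [680.6 -40.1 131.9] yaw 144.02 shift now-axes [-23.8   2.5  11.9] after turn [-23.8   2.5  11.9] rotvec [0.03 0.05 0.02] F [ 0.1 -0.2  0.2] gap 0.651 gf 0.0 q6 -1.17
top lug 0  None
top cup 0  None
top bar 0  None
top spin 0  None
top console 0  None
side lug 40 [513.1  63.7  49.2] ((515.2199096679688, 62.85768127441406), (20.126920700073242, 19.534984588623047), 21.100038528442383)
side cup 118 [497.8 145.8  68.4] ((500.4771728515625, 154.8915557861328), (91.29173278808594, 66.10736083984375), 76.73334503173828)
side bar 83 [702.3 -54.1  45.2] ((703.0101928710938, -54.251346588134766), (18.97640609741211, 40.860740661621094), 54.47925567626953)
side spin 20 [478.1 254.   93.8] ((477.7840270996094, 253.2201690673828), (20.631961822509766, 8.811484336853027), 78.14143371582031)
side console 1102 [480.3 240.7  65. ] ((481.8443603515625, 245.78460693359375), (143.84921264648438, 219.6195068359375), 15.586457252502441)
```

View pics/c4.png

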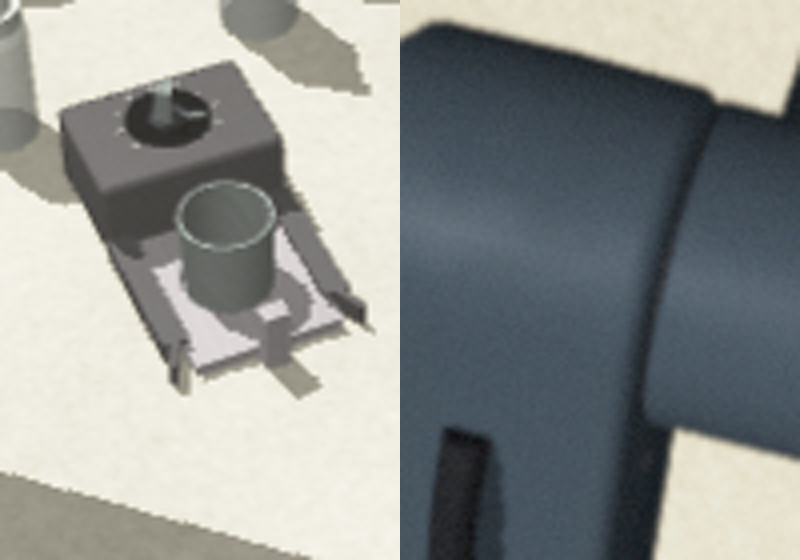

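The side view shows the tray in the channel against the console and the cup upright. Now I'll grip the dial bar.

Request:
drive_tool(plan=[[-0.014,0.002,0.01,0,0,0,0.3],[-0.01,0.001,0.02,0,0,0,0.3],[0,0,0.03,0,0,0,0.3],[0,0,0.02,0,0,0,0.3],[0,0,0.01,0,0,0,0.3],[0,0,0,0,0,0,-1],[0,0,0,0,0,0,-1],[0,0,0,0,0,0,-1],[0,0,0,0,0,0,-1],[0,0,0,0,0,0,-1]], newtons=40)

```text
t: 10.8
tcp_pos: [0.7013, -0.0511, 0.0438]
tool_rot: [0.309, 0.951, 0.0, 0.002]
force: [0.4, 0.3, 6.2]
finger_gap: 0.152
gripper_force: 41.7
```

```bash
python3 - <<'E'
from h import *
go(701.3,-52,42,144)
E
```

```text
t 10.8 tcp [701.3 -51.1  43.8] yaw 144.0 shift now-axes [-0.5 -0.8  1.8] after turn [-0.5 -0.7  1.8] rotvec [0.08 0.16 0.  ] F [0.4 0.3 6.2] gap 0.152 gf 41.7 q6 -1.17
```

Request:
drive_tool(plan=[[0,0,-0.02,0,0,0,-1],[0,0,-0.05,0,0,0,-1],[0,0,-0.05,0,0,0,-1],[0,0,0,0,0,0,-1]], newtons=60)

```text
t: 11.2
tcp_pos: [0.7054, -0.0521, 0.171]
tool_rot: [0.309, 0.951, 0.001, 0.009]
force: [0.8, 0.1, -0.4]
finger_gap: 0.147
gripper_force: 60.4
```

```bash
python3 - <<'E'
from h import *
go(478.8,255.7,165,174)
out=[]
# rectified patches of plane z=0.066, 70mm square, world x right, y up, 5px/mm
xs=np.arange(-35,35,.2)
for f,c in(('top0',(476.9,256.2)),('side0',(480.2,253.3)),('s3',(480.2,253.3))):
    s=load(f);E=np.array(s['extrinsics']);F=240/np.tan(np.radians(s['fov_y'])/2)
    X,Y=np.meshgrid(c[0]+xs,c[1]-xs); P=np.stack([X/1000,Y/1000,np.full_like(X,.066)],-1)
    p=(P-E[:3,3])@E[:3,:3]; a=p[...,0]/-p[...,2]; b=-p[...,1]/-p[...,2]; k=1+s['k1']*(a*a+b*b)
    out.append(cv2.remap(s['image'],(F*a*k+s['cx']).astype(np.float32),(F*b*k+s['cy']).astype(np.float32),cv2.INTER_CUBIC))
B=cv2.resize(np.hstack(out)[:,:],(798,266)); 
cv2.imwrite('pics/c5.png',B[:,:,::-1])
E
```

```text
t 11.2 tcp [705.4 -52.1 171. ] yaw 144.01 shift now-axes [364.3 115.9   1. ] after turn [257.5 282.5   6. ] rotvec [  0.13   0.98 -29.99] F [ 0.8  0.1 -0.4] gap 0.147 gf 60.4 q6 -1.17
```

View pics/c5.png

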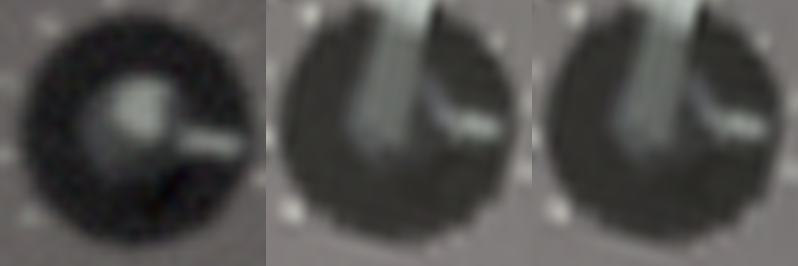

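Rectified patches: the tick runs right and slightly down. In the near-vertical top view it goes from the disc centre (135,130) to the tip (240,147), so the spindle's x is about -9.5° and the tool yaw goal is 170.5°.

Request:
drive_tool(plan=[[0,0,0,0,0,-8.5,-1],[0,0,0,0,0,-8.5,-1],[0,0,0,0,0,-8.5,-1],[0,0,0,0,0,-1,-1],[0,0,0,0,0,0,-1]])

```text
t: 11.7
tcp_pos: [0.6999, -0.051, 0.1616]
tool_rot: [0.084, 0.996, 0.0, -0.0]
force: [0.4, 0.5, -0.6]
finger_gap: 0.151
gripper_force: 60.4
```

```bash
python3 - <<'E'
from h import *
go(478.9,256.2,165,170.5)
E
```

```text
t 11.7 tcp [699.9 -51.  161.6] yaw 170.36 shift now-axes [269.3 265.8  -3.2] after turn [268.6 266.5  -3.4] rotvec [-0.   -0.03 -0.14] F [ 0.4  0.5 -0.6] gap 0.151 gf 60.4 q6 -1.63
```

Request:
drive_tool(plan=[[0.02,0.02,-0.005,0,0,0,-1],[0.035,0.035,0,0,0,0,-1],[0.035,0.035,0,0,0,0,-1],[0.035,0.035,0,0,0,0,-1],[0.035,0.035,0,0,0,0,-1],[0.035,0.035,0,0,0,0,-1],[0.035,0.035,0,0,0,0,-1],[0.025,0.025,0,0,0,0,-1],[0.014,0.011,0,0,0,0,-1],[0,0,0,0,0,0,-1]])

```text
t: 12.7
tcp_pos: [0.477, 0.2571, 0.1669]
tool_rot: [0.082, 0.997, -0.0, -0.0]
force: [-0.0, -0.1, -0.3]
finger_gap: 0.146
gripper_force: 60.4
```

```bash
python3 - <<'E'
from h import *
s=snap('side','s4'); t=snap('top','t4')
go(478.9,256.2,142,170.5)
P=cloud(s);z=manip.sense()['tcp_pos'][2]
B=cv2.resize(s['image'][110:215,210:350],(800,600),interpolation=2)
cv2.imwrite('pics/c6.png',B[:,:,::-1])
E
```

```text
t 12.8 tcp [479.7 255.4 167.1] yaw 170.48 shift now-axes [ 1.   0.7 25.1] after turn [ 0.9  0.7 25.1] rotvec [-0.    0.09 -0.02] F [ 1.3 -0.5 -0.4] gap 0.149 gf 60.4 q6 -1.12
```

View pics/c6.png

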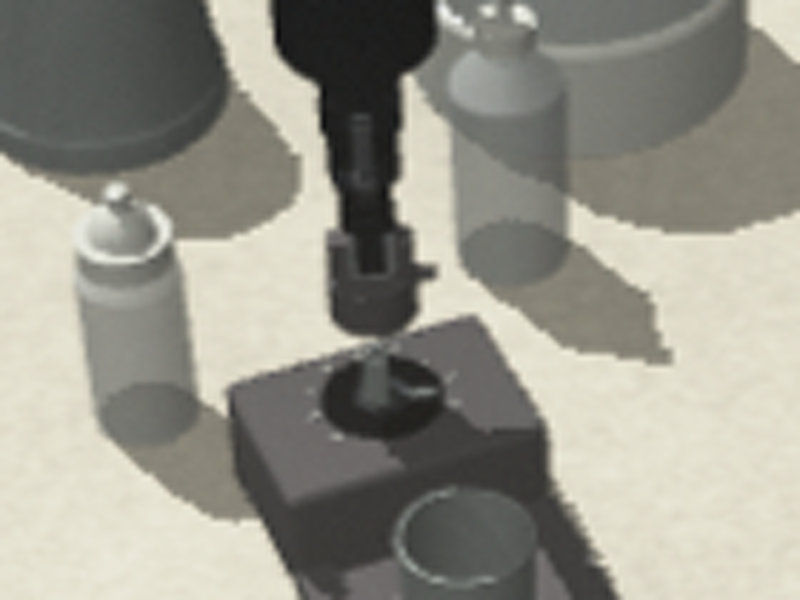

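The dial hangs over the spindle. Its hub spans u 328–416 (centre about 372) with its front bottom at v≈333, the spindle top is near (376,348), and the nose points right, parallel to the tick. I'll check by projection.

```bash
python3 - <<'E'
from h import *
s=load('s4');E=np.array(s['extrinsics']);F=240/np.tan(np.radians(s['fov_y'])/2)
def pr(x,y,z):
    p=(np.array([x,y,z])/1000-E[:3,3])@E[:3,:3]; a=p[0]/-p[2];b=p[1]/p[2];k=1+s['k1']*(a*a+b*b)
    return np.array([(F*a*k+s['cx']-210+.5)*800/140-.5,(F*b*k+s['cy']-110+.5)*600/105-.5])
c=(480.2,254.2)
for z in(65,95,123,147): print(z,pr(*c,z).round(1))
t=np.linspace(0,2*np.pi,90)
for z in(123,147):
    q=np.array([pr(c[0]+22*np.cos(a),c[1]+22*np.sin(a),z) for a in t]); print('hub',z,q.min(0).round(1),q.max(0).round(1))
print('disc',[f(np.array([pr(c[0]+30*np.cos(a),c[1]+30*np.sin(a),65) for a in t]),0).round(1) for f in(np.min,np.max)])
a=np.radians(-9.5);print('nose',[pr(c[0]+31*np.cos(a),c[1]+31*np.sin(a),z).round(1) for z in(126,140,147)])
print('px/mm',pr(c[0]+1,c[1],123)-pr(*c,123),pr(c[0],c[1]+1,123)-pr(*c,123))
P=cloud(s); q=P[110:215,210:350].reshape(-1,3); m=(abs(q[:,0]-.48)<.04)&(abs(q[:,1]-.255)<.04)&(q[:,2]>.141)&(q[:,2]<.152); print('hub top pts',m.sum(),q[m].mean(0))
go(478.9,256.2,142,170.5)
E
```

```text
65 [384.2 400.8]
95 [380.9 355.3]
123 [377.8 311.7]
147 [375.  273.4]
hub 123 [332.7 282.8] [422.8 341.1]
hub 147 [329.5 244.6] [420.5 302.8]
disc [array([324.3, 361.5]), array([444. , 441.2])]
nose [array([440.9, 303.4]), array([439.7, 281.2]), array([439. , 269.9])]
px/mm [ 2.00718343 -0.32892996] [-0.39890593 -1.28342078]
hub top pts 85 [0.4815147  0.24407409 0.14644283]
 t 12.8 tcp [479.7 255.4 167.1] yaw 170.48 shift now-axes [ 1.   0.7 25.1] after turn [ 0.9  0.7 25.1] rotvec [-0.    0.09 -0.02] F [ 1.3 -0.5 -0.4] gap 0.149 gf 60.4 q6 -1.12
```

The picture was taken mid-oscillation at TCP x=477. Its projected 2 mm offset agrees with a spindle axis near (479,256). I'll settle there and go down to just above contact.

Request:
drive_tool(plan=[[0,0,0,0,0,0,-1],[0,0,0,0,0,0,-1],[0,0,0.01,0,0,0,-1],[0,0,0.01,0,0,0,-1],[0,0,0,0,0,0,-1],[0,0,0,0,0,0,-1]])

```text
t: 13.4
tcp_pos: [0.4783, 0.2555, 0.1461]
tool_rot: [0.083, 0.997, -0.0, -0.001]
force: [-0.1, 0.6, 0.2]
finger_gap: 0.143
gripper_force: 60.4
```

```bash
python3 - <<'E'
from h import *
go(478.9,256.2,142,170.5)
E
```

```text
t 13.4 tcp [478.3 255.5 146.1] yaw 170.49 shift now-axes [-0.4  0.8  4.1] after turn [-0.4  0.8  4.1] rotvec [-0.05 -0.09 -0.01] F [-0.1  0.6  0.2] gap 0.143 gf 60.4 q6 -1.12
```

Request:
drive_tool(plan=[[0,0.001,0.004,0,0,0,-1],[0,0,0.003,0,0,0,-1],[0,0,0.003,0,0,0,-1],[0,0,0.002,0,0,0,-1],[0,0,0,0,0,0,-1]])

```text
t: 13.9
tcp_pos: [0.4786, 0.2567, 0.1346]
tool_rot: [0.083, 0.997, -0.0, -0.0]
force: [-0.7, -0.3, -1.2]
finger_gap: 0.142
gripper_force: 60.4
```

```bash
python3 - <<'E'
from h import *
go(478.9,256.2,121,170.5)
E
```

```text
t 13.9 tcp [478.6 256.7 134.6] yaw 170.51 shift now-axes [-0.4 -0.4 13.6] after turn [-0.4 -0.5 13.6] rotvec [-0.02 -0.03  0.01] F [-0.7 -0.3 -1.2] gap 0.142 gf 60.4 q6 -1.12
```

The dial's bottom is 4 mm below the spindle top with no force, so it is entering. I'll keep going.

Request:
drive_tool(plan=[[0,0,0.003,0,0,0,-1],[0,0,0.003,0,0,0,-1],[0,0,0.003,0,0,0,-1],[0,0,0,0,0,0,-1]])

```text
t: 14.3
tcp_pos: [0.4785, 0.2566, 0.1254]
tool_rot: [0.083, 0.997, -0.0, -0.0]
force: [0.3, -0.1, -0.5]
finger_gap: 0.148
gripper_force: 60.4
```

Request:
drive_tool(plan=[[0,0,0.003,0,0,0,-1],[0,0,0.002,0,0,0,-1],[0,0,0,0,0,0,-1]])

```text
t: 14.6
tcp_pos: [0.4788, 0.2567, 0.1206]
tool_rot: [0.083, 0.997, -0.0, -0.0]
force: [-0.3, 0.1, -0.6]
finger_gap: 0.141
gripper_force: 60.4
```

Request:
drive_tool(plan=[[0,0,0.002,0,0,0,-1],[0,0,0.002,0,0,0,-1],[0,0,0,0,0,0,-1],[0,0,0,0,0,0,-1]])

```text
t: 15.0
tcp_pos: [0.479, 0.2568, 0.1172]
tool_rot: [0.083, 0.997, 0.0, 0.0]
force: [-1.3, 0.0, 3.2]
finger_gap: 0.146
gripper_force: 60.8
```

Request:
drive_tool(plan=[[0,0,0.002,0,0,0,-1],[0,0,0.002,0,0,0,-1],[0,0,0,0,0,0,-1]])

```text
t: 15.3
tcp_pos: [0.479, 0.2568, 0.1132]
tool_rot: [0.083, 0.997, 0.0, 0.0]
force: [-2.2, 0.2, 7.0]
finger_gap: 0.145
gripper_force: 61.3
```

Request:
drive_tool(plan=[[0,0,0.001,0,0,0,-1],[0,0,0.001,0,0,0,-1],[0,0,0.001,0,0,0,-1],[0,0,0,0,0,0,-1],[0,0,0,0,0,0,-1]])

```text
t: 15.8
tcp_pos: [0.4791, 0.2568, 0.1122]
tool_rot: [0.083, 0.997, 0.0, 0.001]
force: [-3.5, -1.1, 19.3]
finger_gap: 0.149
gripper_force: 63.1
```

```bash
python3 - <<'E'
from h import *
go(479,256.5,112,170.5)
s=snap('side','s5')
P=cloud(s)
q,rc=rect(P,(.498,.142),.045,.06,.08); print('cup',len(q),q.mean(0),rc)
cv2.imwrite('pics/c7.png',cv2.resize(s['image'][110:250,200:360],(640,560),interpolation=2)[:,:,::-1])
E
```

```text
t 15.8 tcp [479.1 256.8 112.2] yaw 170.52 shift now-axes [ 0.  -0.3  0.2] after turn [ 0.  -0.3  0.2] rotvec [0.03 0.08 0.02] F [-3.5 -1.1 19.3] gap 0.149 gf 63.1 q6 -1.12
cup 162 [0.49877199 0.14342311 0.06652323] ((497.35882568359375, 141.31007385253906), (71.90501403808594, 69.0934066772461), 37.42576599121094)
```

View pics/c7.png

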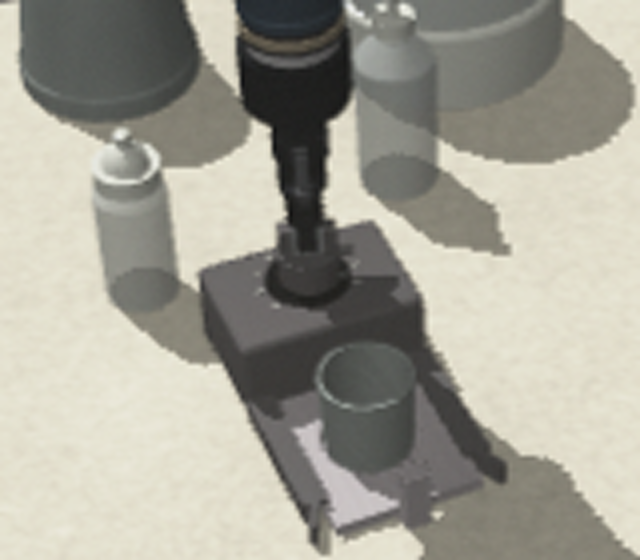

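The dial at (310,270) is seated against the console and pressed to its end stop (8 mm, 19 N). The tray is home and the cup upright, so I'm handing in.

```bash
python3 -c "
from station import manip
print(manip.sign_off())"
```

```text
the job is handed in; nothing more can be done
None
```

I handed the job in at about 16 s of the 61 s limit: the tray is in the slot against its stop with the cup upright, and the dial is on the spindle, still gripped and pressed about 8 mm to its end stop (19 N); the sign-off returned no verdict.

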